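# Lay the next course of baking tiles in half bond

### The job

The oven's deck tray has its back course of baking tiles bedded in; lay the next course in front of it in half bond, so that no joints line up: the whole tile centred on the joint between the two back tiles, and one of the two half tiles filling each end beside it, all pushed up snug and square against the back course. The tiles are brittle, so slide them along the tray floor without lifting or tipping them. Leave everything else where it is.

Things in the scene. Friction and masses are not known exactly. Their poses are not given: they have to be found in the camera images.
- deck_tray: Sheet-steel tray, fixed, open front to the robot's left. Origin: underside, mid-width; x from the front to the back (to the robot's right), y along the courses, away from the robot, z up. Floor top at z 0.002, x -0.120 (no lip) to 0.105. Flange tops at z 0.009: inner faces at x 0.105 and y +-0.1025. Two whole tiles fixed along the back: near face at x 0.054, tops at z 0.026, 2 mm joint at y 0.
- course_joint (a point): Foot of the joint between the two back tiles, on the near face of the back course at floor level: tray (0.054, 0, 0.002). The next course lies directly in front, tile centres at tray x = 0.029; a whole and two halves (200 mm) leave 5 mm of expansion play between the side flanges (205 mm). (A flat 2 mm pull tab sticks out of the tray's front.)
- whole_tile: Loose whole baking tile, plain fired clay, 50 (its x) x 100 (its y) x 24 mm, 0.18 to 0.36 kg, flat on the tray floor in front of the course to be laid, turned a little. Origin: centre of its underside, z up. Belongs at tray (0.029, 0).
- half_tile_1: Loose half tile, same clay, 50 x 50 x 24 mm, 0.09 to 0.18 kg, flat on the tray floor at one end near the open front. Origin: centre of its underside, z up. Belongs in either end of the course, about tray (0.029, +0.0765) or (0.029, -0.0765); the other half takes the other end.
- half_tile_2: The other half tile, the same size and shape, near the open front at the other end. Origin: centre of its underside.
- oil_brush: Bystander: pastry brush 39 x 220 x 12 mm lying on the table left of the tray. Origin: centre of its underside.
- bench_scraper: Bystander: dough scraper 100 x 150 x 24 mm lying on the table farther left. Origin: centre of its underside.
- flour_shaker: Bystander: aluminium shaker, 74 mm across, 116 mm tall, standing behind and left of the tray. Origin: centre of its underside.
Things that resemble listed ones, but are neither listed nor needed, are in the scene too. Leave any purple look-alike of the whole_tile alone. What is shaped like the half_tile_2 but blue is not meant.

How it is judged (in metres and radians):
At the end, for the whole second after the job is handed in: Whole tile centred on the joint of the back course within 6 mm, one half tile filling each end of the course (centre at least 70 mm from the joint line), all three flat on the tray floor, within 4 mm of the back course, square to it within 0.06 rad, at rest (x of each of whole_tile, half_tile_1, half_tile_2 in the frame of deck_tray above 0.025 m and z of each of whole_tile, half_tile_1, half_tile_2 in the frame of deck_tray below 0.005 m and angle between each of whole_tile, half_tile_1, half_tile_2's own z axis and vertical below 0.05 rad and linear speed of each of whole_tile, half_tile_1, half_tile_2 below 0.01 m/s and angle between the x axis of whole_tile and the x axis of deck_tray, either way round below 0.06 rad and (angle between the x axis of half_tile_1 and the x axis of deck_tray, either way round below 0.06 rad or angle between the y axis of half_tile_1 and the x axis of deck_tray, either way round below 0.06 rad) and (angle between the x axis of half_tile_2 and the x axis of deck_tray, either way round below 0.06 rad or angle between the y axis of half_tile_2 and the x axis of deck_tray, either way round below 0.06 rad) and y of whole_tile in the frame of deck_tray between -0.006 and 0.006 m and ((y of half_tile_1 in the frame of deck_tray above 0.07 m and y of half_tile_2 in the frame of deck_tray below -0.07 m) or (y of half_tile_2 in the frame of deck_tray above 0.07 m and y of half_tile_1 in the frame of deck_tray below -0.07 m))); the robot touches nothing.
It fails at once if a tile is lifted more than 10 mm off the tray floor or tipped more than 0.2 rad (z of any of whole_tile, half_tile_1, half_tile_2 in the frame of deck_tray above 0.012 m or angle between any of whole_tile, half_tile_1, half_tile_2's own z axis and vertical above 0.2 rad).
It fails at once if the brush, the scraper or the flour shaker is moved more than 20 mm (distance of any of oil_brush, bench_scraper, flour_shaker from where it was at the start of the episode above 0.02 m).
It also fails if it takes over 67 s, if anything falls off the work surface, if the arm or the gripper's body presses on something with over 40 N, if the wrist force passes 120 N, or if a joint passes its speed limit or range.

### The arm

A 6-joint arm with a two-finger parallel gripper is mounted at the origin on a cart in front of the work surface, level with it; the furniture and walls round the work are solid. World frame = base frame: x ahead of the robot, y to its left, z up, the work surface at z = 0. Lengths are in mm, angles in rad, forces in N, time in s.
With the tool pointing down it reaches from about 375 to 750 mm from the base axis. Payload 9 kg.
Tool frame: the origin (TCP) lies midway between the tips of the shut fingers; the grasp point (between the pads) lies grip_depth behind it (grip_depth is the distance from the TCP to the grasp point, in mm); z points along the fingers, y is the line along which they close (so a half turn about z gives the same grasp; the last joint's range is limited). The gripper opens to 85 mm and grips with 20 to 120 N. Pads are 22 mm wide; open, the fingers measure 114 mm over their backs; the gripper's body (76 mm by 85 mm) begins 54 mm behind the grasp point. The pads swing forward as they close: fully open they stand 13 mm farther back than shut.
Start: joints at [1.13, 0.104, 0.097, 1.564, 0, 1.353], TCP at [132.579, 585.2, 231.331] pointing down, gripper open.
Joint ranges: [-2.99, 2.99], [-0.84, 1.86], [-1.1, 1.16], [-1.84, 2.11], [-1.51, 1.56], [-3.14, 3.14]. Speed limits (rad/s): [2.22, 2.22, 2.57, 3.14, 3.14, 3.14].

### API

Orientations are given as a unit quaternion [x, y, z, w].
In Python, from plant import state, read_camera, get_calibration, sign_off, spot_in, masks_of, tip_of, grip_depth gives the robot as it stands. The module is installed in compiled form; this text tells all that it offers.
- The arm moves only by the tool play_rows, never from a script. Its argument "increments" is a list of rows, each an object of numbers: "gripper": the closure, from -1 (fully open) to 1 (shut); "dx", "dy", "dz": the shift along the world's x, y, z in units of 30 mm (1.0 is 30 mm); "spin": the turn about the world's z in degrees. A call has 1 to 8 rows; each row is the pose to reach, as a shift and turn from the pose commanded when the call began; what a row does not reach only later rows make up. A row lasts 1/12 s, in which the tool goes at most 41.7 mm and 7.16 degrees, less where a joint would pass 70% of its speed; a pose out of reach is approached as far as the arm can. A call with a gripper value outside its range is refused whole. The fingers move at their own pace and stop on an object; "force" is the grip in N (left out, the last holds). Time passes only in rows, so rows that repeat a pose let the fingers close. It gives the time, the measured TCP pose, the force, the opening and the grip force at its end, in the units of the state.
- state(): the state, without advancing time (a new reading comes with each control period).
- read_camera(name): name is "scene" or "top" or "wrist"; returns the picture (480x640x3 uint8, blue, green, red); there is no depth.
- get_calibration(name): a dict with "fx", "fy", "cx", "cy" (pixels), "R" (3x3) and "t" (3): a world point X has camera coordinates R X + t; the wrist camera has in their place "hand_eye" (4x4, takes a point from camera to tool coordinates, whose origin is the TCP and whose axes are the flange's). Camera axes: x right, y down, z forward; pixel columns grow to the right and rows downward; lengths in mm; the calibration is good to about 2 mm. A picture is of the moment at which its call begins: read the wrist's pose just before it. get_calibration takes no time and is no camera call.
- sign_off(): hands the job in; it is judged then, once.
Trained networks look in the newest picture that a camera, given by its name, has taken for a name from the list of things; names that differ only in an ending like _2 or _b are one class to them, and where a whole thing is asked for, a point or a joint stands for the part that bears it (a point fixed in the world has none). Each returns a list of dicts, best first, with "score" (0 to 1); they miss things now and then, are a little off and sometimes report something else, mostly with a low value. They report only what shows in the picture. A call takes as long as a camera call. They do not tell look-alikes from the thing itself.
- spot_in(camera, label): "at" ([x, y, z] in mm, in world coordinates, good to about 4 mm: the middle of the surface that is visible of it).
- masks_of(camera, label): "pixels" (480x640 bool, what is visible of it).
- tip_of(camera, label): "at" ([x, y, z] in mm, in world coordinates, good to about 4 mm: a listed point, or the origin of a listed thing).
The state is a dict: "clock": time; "joint_positions": joint angles; "joint_vel": joint speeds; "effort": joint torques, N m; "position": TCP position; "orientation": TCP orientation; "wrist_force": force on the tool from outside, world axes, zero at the start; "torque": the same for the moment, N m; "finger_gap": opening from 0.0 (shut) to 1.0 (fully open); "grip_force": force on a finger pad.
Only numpy, scipy, OpenCV 4.12 (cv2) and the standard library are available. Lean on these libraries where they do the work, as an engineer would, in place of code of your own. Each camera call takes 0.05 s, during which the arm holds its last target. There are 200 camera calls.

## Working session

There is one attempt and no reset: what is moved stays moved. The work goes in short steps, Python scripts to look and compute and a tool call to move; the robot and the scene stay as the last step left them, time stands still between calls to the robot, and variables do not carry over. Pictures are saved under pics/ and viewed, at most 10 in all, crops included, and the job is handed in when it is done.

Besides the shell and the picture viewer there is one more tool, called after ">>>" as name(argument=value, ...) on one line, values as JSON. play_rows: Moves the arm, as the interface text tells. Its arguments: {"type":"object","properties":{"increments":{"type":"array","items":{"type":"object","properties":{"gripper":{"type":"number"},"dx":{"type":"number"},"dy":{"type":"number"},"dz":{"type":"number"},"spin":{"type":"number"}}}},"force":{"type":"number"}},"required":["increments"]}

```bash
mkdir -p pics; python3 - <<'E'
from plant import *
import cv2,numpy as np
s=state();print(s['clock'],s['position'],s['orientation'],s['finger_gap']);print(grip_depth if not callable(grip_depth) else grip_depth())
for c in ['scene','top']:
    cv2.imwrite(f'pics/{c}.png',read_camera(c)); k=get_calibration(c);print(c,k)
    for l in ['deck_tray','course_joint','whole_tile','half_tile_1']:
        print(l,[(np.round(d['at']),round(d['score'],2)) for d in tip_of(c,l)])
E
```

```text
0.0 [132.39683363 584.85654038 230.50598338] [ 1.11151986e-01  9.93803179e-01 -6.53226219e-04 -2.24337986e-04] 0.9965366316768447
18.700000000000003
scene {'fx': 555.5415767403232, 'fy': 555.5415767403232, 'cx': 311.2777535220262, 'cy': 242.0297565462194, 'R': array([[-0.83085449, -0.55639208,  0.01042462],
       [-0.44061289,  0.64628941, -0.62303312],
       [ 0.33991337, -0.52224309, -0.78212598]]), 't': array([460.91732096, 250.13005244, 866.81525664])}
deck_tray [(array([ 576., -190.,   -2.]), 0.76), (array([ 600., -186.,    1.]), 0.71), (array([573., 248.,  -4.]), 0.54)]
course_joint [(array([ 576., -245.,   -1.]), 0.84), (array([ 649., -118.,    7.]), 0.22)]
whole_tile [(array([ 331., -135.,    3.]), 0.68)]
half_tile_1 [(array([ 771., -230.,    2.]), 0.77), (array([ 534., -111.,    4.]), 0.61), (array([ 647., -109.,    5.]), 0.56)]
top {'fx': 578.2453694690709, 'fy': 578.2453694690709, 'cx': 311.97664307247027, 'cy': 247.37985389852906, 'R': array([[-0.13915243, -0.99026246,  0.00410655],
       [-0.96940145,  0.13537182, -0.20478112],
       [ 0.20223115, -0.03247668, -0.97879918]]), 't': array([  85.97339345,  556.95723162, 1146.67132196])}
deck_tray [(array([ 583., -192.,    3.]), 0.79), (array([ 604., -186.,    7.]), 0.7)]
course_joint [(array([ 579., -246.,    2.]), 0.6)]
whole_tile [(array([ 334., -138.,    2.]), 0.69), (array([ 602., -185.,    4.]), 0.61)]
half_tile_1 [(array([ 535., -116.,   -0.]), 0.85), (array([ 647., -114.,    2.]), 0.8), (array([ 774., -227.,   -4.]), 0.65)]
```

View pics/top.png

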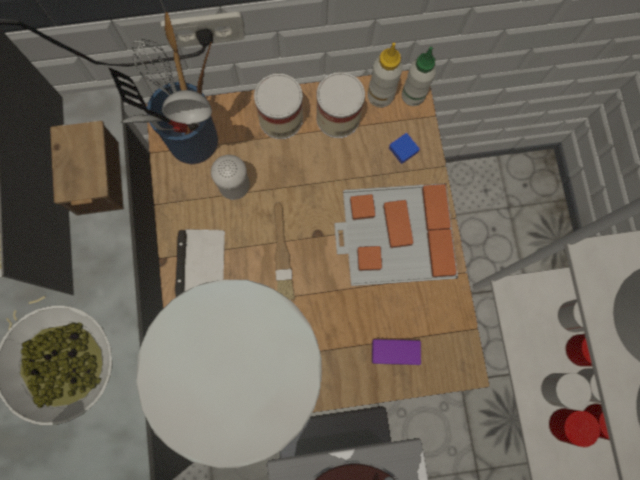

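View pics/scene.png

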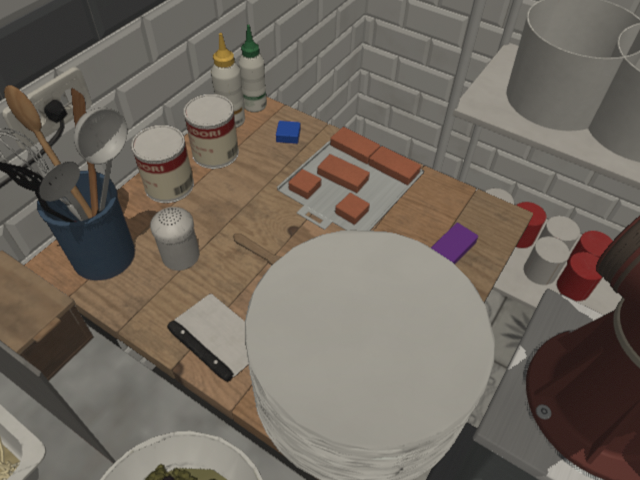

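The top view shows the tray with three loose clay tiles: the whole at (398,223) and the halves at (362,207) and (370,258). The back course is at (438,230). The blue cube at (404,148) and the purple tile at (397,352) are look-alikes; they lie off the tray and have the wrong colour. I'll confirm with a crop and fit box silhouettes for the poses.

```bash
cat > h.py <<'E'
from plant import *
import cv2,numpy as np
from scipy.optimize import minimize
def box(p,L,W,z0=2,z1=26):
    x,y,a=p;c,s=np.cos(a),np.sin(a)
    q=np.array([[i*L/2,j*W/2] for i in(-1,1) for j in(-1,1)])@np.array([[c,s],[-s,c]])+[x,y]
    return np.vstack([np.c_[q,np.full(4,z)] for z in(z0,z1)])
def proj(X,k):
    if 'hand_eye' in k: raise ValueError
    c=X@np.array(k['R']).T+k['t'];return c[:,:2]/c[:,2:]*[k['fx'],k['fy']]+[k['cx'],k['cy']]
def orange(im):
    h=cv2.cvtColor(im,cv2.COLOR_BGR2HSV);return (cv2.inRange(h,(3,110,60),(16,255,255)))
def fit(mask,k,p0,L,W,S=8):
    ys,xs=np.nonzero(mask);x0,y0,x1,y1=xs.min()-12,ys.min()-12,xs.max()+13,ys.max()+13
    m=cv2.resize(mask[max(y0,0):y1,max(x0,0):x1],None,fx=S,fy=S,interpolation=cv2.INTER_LINEAR)>127
    def f(p):
        h=cv2.convexHull(((proj(box([p[0],p[1],p[2]/50],L,W),k)-[max(x0,0),max(y0,0)]+.5)*S).astype(np.float32)).round().astype(np.int32)
        r=np.zeros(m.shape,np.uint8);cv2.fillPoly(r,[h],1);return 1-(r.astype(bool)&m).sum()/(r.astype(bool)|m).sum()
    best=None
    for da in (-.2,0,.2):
        q=[p0[0],p0[1],(p0[2]+da)*50]
        r=minimize(f,q,method='Nelder-Mead',options=dict(initial_simplex=[q,[q[0]+8,q[1],q[2]],[q[0],q[1]+8,q[2]],[q[0],q[1],q[2]+6]],xatol=.05,fatol=1e-4))
        if best is None or r.fun<best.fun:best=r
    return np.array([best.x[0],best.x[1],best.x[2]/50]),best.fun
def blobs(im,k,lim=60):
    "world centroids at z=20 of orange blobs"
    n,l,st,ce=cv2.connectedComponentsWithStats(orange(im));o=[]
    for i in range(1,n):
        if st[i,4]>lim:
            d=np.array(k['R']).T@[(ce[i][0]-k['cx'])/k['fx'],(ce[i][1]-k['cy'])/k['fy'],1];C=-np.array(k['R']).T@k['t']
            X=C+d*(20-C[2])/d[2];o.append((X[:2],st[i,4],ce[i],np.uint8(l==i)*255))
    return o
def tray(p,T):
    # T=(jx,jy,a): joint foot world, a=world angle of tray x ; returns tray x,y(mm), ang
    c,s=np.cos(T[2]),np.sin(T[2]);d=np.array(p[:2])-T[:2]
    return np.array([c*d[0]+s*d[1]+54,-s*d[0]+c*d[1],np.rad2deg(p[2]-T[2])])
E
python3 - <<'E'
from h import *
im=read_camera('top');k=get_calibration('top')
for b in blobs(im,k): print(b[0].round(),b[1],b[2].round())
cv2.imwrite('pics/crop.png',cv2.resize(im[130:380,330:470],None,fx=4,fy=4,interpolation=cv2.INTER_CUBIC)[:600])
im=read_camera('scene');k=get_calibration('scene')
for b in blobs(im,k): print(b[0].round(),b[1],b[2].round())
print(get_calibration('wrist'))
E
```

```text
[1108.  261.] 166 [171.  38.]
[ 866. -224.] 1547 [395. 107.]
[888. -32.] 616 [309. 109.]
[891. 136.] 2111 [236. 118.]
[859. -95.] 137 [339. 117.]
[874.  36.] 139 [280. 119.]
[856. 318.] 317 [156. 143.]
[ 571. -271.] 2109 [439. 230.]
[ 646. -115.] 493 [362. 206.]
[742. 491.] 108 [ 81. 202.]
[ 598. -185.] 1005 [398. 223.]
[ 423. -123.] 9823 [383. 307.]
[ 532. -111.] 507 [369. 258.]
[272. -80.] 191 [374. 383.]
[106. -12.] 208 [354. 473.]
[1280.   67.] 1076 [ 27. 116.]
[1220.  -26.] 299 [ 78. 105.]
[ 849. -281.] 109 [273. 105.]
[ 856. -208.] 234 [252. 120.]
[ 927. -107.] 78 [198. 133.]
[ 569. -267.] 2019 [375. 155.]
[846. -17.] 158 [199. 171.]
[ 598. -182.] 1057 [343. 173.]
[984. 154.] 493 [ 89. 193.]
[931.  33.] 69 [152. 169.]
[ 421. -241.] 1176 [433. 191.]
[ 647. -111.] 570 [304. 183.]
[932.  85.] 120 [133. 184.]
[ 532. -108.] 616 [352. 208.]
[883. 139.] 179 [131. 210.]
[ 377. -170.] 563 [437. 222.]
[ 457. -109.] 117 [386. 224.]
[  68. -363.] 63 [628. 228.]
[907. 309.] 845 [ 53. 263.]
[  43. -299.] 82 [633. 256.]
[457. 324.] 253 [246. 405.]
[-22.  99.] 1620 [609. 460.]
{'fx': 398.9387710105529, 'fy': 398.9387710105529, 'cx': 319.1563883148884, 'cy': 241.1573858564085, 'hand_eye': array([[-8.35877996e-04, -9.47239221e-01, -3.20526379e-01,
         8.19767730e+01],
       [ 9.99999643e-01, -8.30700302e-04, -1.52891601e-04,
        -1.16068851e-01],
       [-1.21436439e-04, -3.20526392e-01,  9.47239577e-01,
        -1.42709263e+02],
       [ 0.00000000e+00,  0.00000000e+00,  0.00000000e+00,
         1.00000000e+00]])}
```

View pics/crop.png

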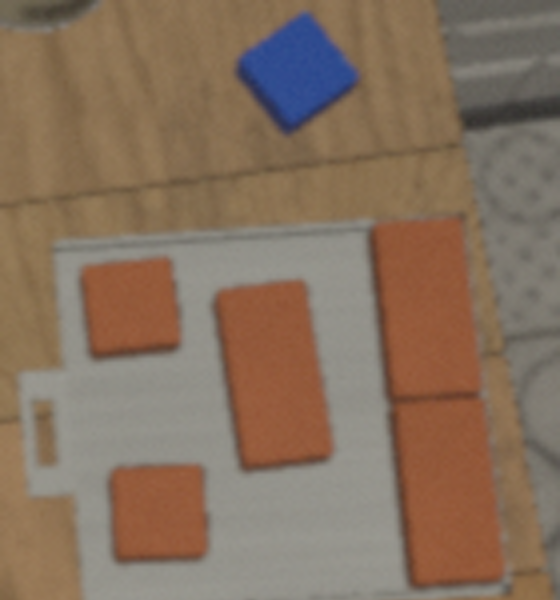

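The crop confirms it: clay whole at crop (273,373), halves at (130,307) and (158,512), all on the tray. The blue square at (297,72) sits off the tray and is left alone. Next I fit the poses.

```bash
cat >> h.py <<'E'
def measure(c,im=None,k=None,tgt=None):
    if im is None: im=read_camera(c);k=get_calibration(c)
    tgt=tgt or dict(back=(570,-269,-1.55),whole=(598,-184,-1.5),h1=(646,-113,-1.5),h2=(532,-110,-1.5));B=blobs(im,k);R={}
    for n,p in tgt.items():
        L,W=(50,202) if n=='back' else (50,100) if n=='whole' else (50,50)
        b=min(B,key=lambda b:np.hypot(*(b[0]-p[:2])))
        R[n],e=fit(b[3],k,p,L,W);R[n+'_e']=e
    a=R['back'][2];T=np.r_[R['back'][:2]-25*np.array([np.cos(a),np.sin(a)]),a]
    print(c,'joint',T.round(3))
    for n in tgt: print(n,R[n].round(3),'tray',tray(R[n],T).round(1),round(R[n+'_e'],3))
    return R,T
E
python3 -c "
from h import *
measure('top');measure('scene')"
```

```text
top joint [ 575.847 -246.206   -1.652]
back [ 573.822 -271.124   -1.652] tray [79.  0.  0.] 0.113
whole [ 601.2   -186.109   -1.629] tray [-8.  20.4  1.3] 0.144
h1 [ 648.444 -114.634   -1.646] tray [-83.   61.7   0.4] 0.172
h2 [ 533.924 -112.592   -1.712] tray [-75.8 -52.6  -3.4] 0.175
scene joint [ 579.226 -249.992   -1.653]
back [ 577.172 -274.907   -1.653] tray [79.  0.  0.] 0.115
whole [ 603.054 -189.603   -1.609] tray [-8.1 18.8  2.5] 0.158
h1 [ 650.663 -117.5     -1.444] tray [-83.9  60.3  11.9] 0.189
h2 [ 534.787 -113.66    -1.474] tray [-78.2 -55.5  10.3] 0.183
```

```bash
sed -i 's/(3,110,60),(16,255,255)/(0,75,30),(22,255,255)/' h.py
python3 - <<'E'
from h import *
im=read_camera('top')
h=cv2.cvtColor(im,cv2.COLOR_BGR2HSV)
print(h[258,352:390].tolist())
k=get_calibration('top')
print([ (b[0].round(),b[1]) for b in blobs(im,k,300)])
m=cv2.cvtColor(orange(im),cv2.COLOR_GRAY2BGR);cv2.imwrite('pics/m.png',np.hstack([cv2.resize(m[180:290,330:460],None,fx=3,fy=3,interpolation=0)]))
measure('top',im,k);measure('scene')
E
```

```text
[[23, 16, 148], [30, 14, 147], [23, 15, 149], [23, 15, 149], [21, 18, 145], [12, 36, 129], [8, 112, 127], [10, 154, 141], [10, 159, 148], [10, 153, 148], [10, 151, 150], [11, 153, 150], [10, 153, 148], [11, 155, 148], [10, 148, 150], [10, 151, 145], [10, 151, 147], [10, 151, 147], [10, 154, 147], [10, 152, 149], [10, 154, 149], [10, 148, 150], [10, 151, 150], [11, 151, 149], [10, 153, 148], [10, 153, 148], [10, 151, 149], [10, 149, 149], [10, 141, 141], [10, 82, 130], [17, 30, 134], [24, 18, 144], [24, 17, 148], [23, 16, 148], [27, 16, 146], [23, 16, 148], [27, 17, 147], [30, 16, 145]]
[(array([1077.,  257.]), np.int32(473)), (array([ 992., -235.]), np.int32(302)), (array([585., -35.]), np.int32(55435)), (array([819., 478.]), np.int32(5685)), (array([ 647., -115.]), np.int32(535)), (array([ 598., -185.]), np.int32(1068)), (array([ 532., -112.]), np.int32(552)), (array([ 278., -511.]), np.int32(541)), (array([ 131., -479.]), np.int32(1729)), (array([106., -11.]), np.int32(812))]
top joint [ 565.484 -162.365   -1.507]
back [ 567.087 -187.314   -1.507] tray [79.  0.  0.] 0.391
whole [ 600.7   -185.92    -1.601] tray [79.8 33.6 -5.4] 0.088
h1 [ 648.796 -115.07    -1.63 ] tray [12.1 86.2 -7.1] 0.109
h2 [ 532.634 -112.012   -1.689] tray [  1.6 -29.6 -10.4] 0.095
scene joint [ 547.079 -167.63    -1.494]
back [ 548.997 -192.556   -1.494] tray [79.  0.  0.] 0.332
whole [ 603.181 -188.48    -1.618] tray [79.1 54.3 -7.1] 0.114
h1 [ 650.286 -116.426   -1.493] tray [1.090e+01 1.068e+02 1.000e-01] 0.137
h2 [ 535.051 -113.536   -1.549] tray [-0.9 -7.8 -3.1] 0.129
```

```bash
python3 - <<'E'
from h import *
sed=0
C=[];D=[]
for c,p in (('top',(230,372)),('scene',(370,352))):
    k=get_calibration(c);R=np.array(k['R']);C.append(-R.T@k['t']);d=R.T@[(p[0]-k['cx'])/k['fx'],(p[1]-k['cy'])/k['fy'],1];D.append(d)
s=np.linalg.lstsq(np.c_[D[0],-D[1]],C[1]-C[0],rcond=None)[0]
print(C[0]+s[0]*D[0],C[1]+s[1]*D[1],'r',91/578*s[0])
print('shaker',tip_of('top','flour_shaker')[0]['at'],tip_of('top','oil_brush')[0]['at'])
E
```

```text
[334.15318068 195.93181964 123.94924637] [327.12007415 194.05367002 123.60809952] r 171.06785618523227
shaker [736.7, 160.4, 0.6] [584.1, 74.2, 2.1]
```

>>> play_rows(increments=[{"dx":9,"dy":-6,"dz":1},{"dx":9,"dy":-6,"dz":1},{"dx":9,"dy":-6,"dz":1},{"dx":9,"dy":-6,"dz":1},{"dx":9,"dy":-6,"dz":1},{"dx":9,"dy":-6,"dz":1},{"dx":9,"dy":-6,"dz":1},{"dx":9,"dy":-6,"dz":1}])

```text
validation failed for argument at $.in...
```

>>> play_rows(increments=[{"dx":1,"dy":-0.7,"dz":0.3,"spin":0,"gripper":-1},{"dx":2,"dy":-1.4,"dz":0.6,"spin":0,"gripper":-1},{"dx":3,"dy":-2.1,"dz":1,"spin":0,"gripper":-1},{"dx":4,"dy":-2.8,"dz":1,"spin":0,"gripper":-1},{"dx":5,"dy":-3.5,"dz":1,"spin":0,"gripper":-1},{"dx":6,"dy":-4.2,"dz":1,"spin":0,"gripper":-1},{"dx":7,"dy":-4.9,"dz":1,"spin":0,"gripper":-1},{"dx":8,"dy":-5.6,"dz":1,"spin":0,"gripper":-1}])

```text
clock: 1.57
position: [373.9, 416.0, 261.6]
orientation: [0.111, 0.994, 0.0, 0.0]
wrist_force: [0.6, 0.3, 0.7]
finger_gap: 1.001
grip_force: 0.0
```

>>> play_rows(increments=[{"dx":0.6,"dy":-1.2,"dz":0,"spin":2,"gripper":-1},{"dx":1.2,"dy":-2.4,"dz":0,"spin":4,"gripper":-1},{"dx":1.8,"dy":-3.6,"dz":0,"spin":6,"gripper":-1},{"dx":2.4,"dy":-4.8,"dz":0,"spin":8,"gripper":-1},{"dx":3.0,"dy":-6.0,"dz":0,"spin":10,"gripper":-1},{"dx":3.6,"dy":-7.2,"dz":0,"spin":11,"gripper":-1},{"dx":4.2,"dy":-8.4,"dz":0,"spin":11,"gripper":-1},{"dx":4.8,"dy":-9.6,"dz":0,"spin":11,"gripper":-1}])

```text
clock: 2.23
position: [517.1, 127.3, 261.6]
orientation: [0.015, 1.0, 0.0, 0.0]
wrist_force: [1.2, 0.8, 0.9]
finger_gap: 0.999
grip_force: 0.0
```

>>> play_rows(increments=[{"dx":0.4,"dy":-1.2,"dz":-0.2,"spin":0,"gripper":-1},{"dx":0.8,"dy":-2.4,"dz":-0.4,"spin":0,"gripper":-1},{"dx":1.2,"dy":-3.6,"dz":-0.6,"spin":0,"gripper":-1},{"dx":1.6,"dy":-4.8,"dz":-0.8,"spin":0,"gripper":-1},{"dx":2.0,"dy":-6.0,"dz":-1,"spin":0,"gripper":-1},{"dx":2.4,"dy":-7.2,"dz":-1,"spin":0,"gripper":-1},{"dx":2.4,"dy":-8.4,"dz":-1,"spin":0,"gripper":-1},{"dx":2.4,"dy":-9.3,"dz":-1,"spin":0,"gripper":-1}])

```text
clock: 2.9
position: [588.5, -152.7, 230.8]
orientation: [0.016, 1.0, -0.0, -0.0]
wrist_force: [0.6, 0.3, 0.5]
finger_gap: 0.998
grip_force: 0.0
```

```bash
cat >> h.py <<'E'
from scipy.spatial.transform import Rotation as Ro
def wrist():
    s=state();im=read_camera('wrist');k=dict(get_calibration('wrist'));H=np.array(k.pop('hand_eye'))
    T=np.eye(4);T[:3,:3]=Ro.from_quat(s['orientation']).as_matrix();T[:3,3]=s['position'];M=np.linalg.inv(T@H)
    k['R']=M[:3,:3];k['t']=M[:3,3];return s,im,k
E
python3 - <<'E'
from h import *
s,im,k=wrist();print(s['clock'],s['position'],s['joint_positions'])
cv2.imwrite('pics/w1.png',im)
for b in blobs(im,k,800): print(b[0].round(),b[1],b[2].round())
E
```

```text
2.9 [ 588.53951475 -152.66413577  230.7627412 ] [-4.68458360e-01  1.29351251e-01  1.23319830e-01  1.56518036e+00
 -2.79277127e-04 -4.36486394e-01]
[592. -76.] 144453 [404. 203.]
[ 533. -112.] 3522 [364. 137.]
[ 598. -187.] 5997 [283. 213.]
[ 647. -116.] 2892 [360. 261.]
```

View pics/w1.png

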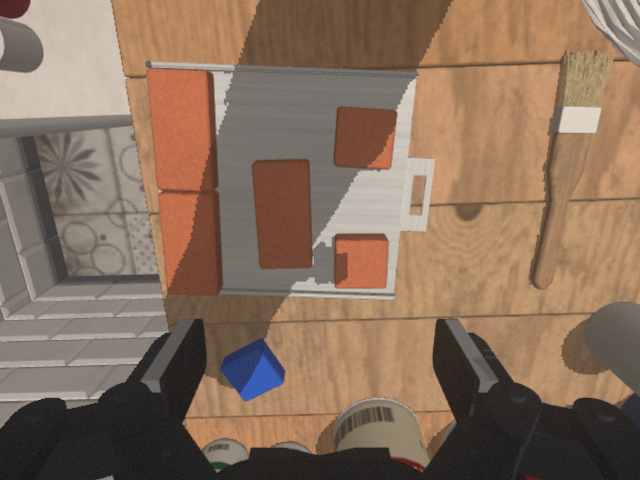

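The wrist view shows the back course at (185,180), the whole tile at (283,213), and the halves at (364,137) and (360,261). The tray front with its tab faces right, and blue sits off the tray at (252,370).

```bash
python3 - <<'E'
import re
s=open('h.py').read()
s=s.replace("def orange(im):\n","def orange(im,lo=(0,150,25),hi=(11,255,255)):\n").replace("(0,75,30),(22,255,255)","lo,hi")
open('h.py','w').write(s)
E
python3 - <<'E'
from h import *
s,im,k=wrist();h=cv2.cvtColor(im,cv2.COLOR_BGR2HSV)
for n,(x,y) in dict(clay=(185,130),shad=(280,230),wood=(480,220),woodsh=(290,30),h2=(365,155),rim=(140,230),side=(218,130)).items(): print(n,h[y-2:y+3,x-2:x+3].reshape(-1,3).mean(0).round())
import h as H
for lo,hi in (((0,120,25),(11,255,255)),((0,135,25),(11,255,255)),((0,150,25),(11,255,255))):
    H.orange=lambda im,lo=lo,hi=hi:cv2.inRange(cv2.cvtColor(im,cv2.COLOR_BGR2HSV),lo,hi)
    print(lo);measure('w',im,k)
cv2.imwrite('pics/mask.png',H.orange(im))
E
```

```text
clay [  9. 154. 194.]
shad [  9. 142. 115.]
wood [ 15. 104. 171.]
woodsh [ 14. 117. 109.]
h2 [  9. 135. 120.]
rim [ 15.  32. 151.]
side [  9. 121. 105.]
(0, 120, 25)
w joint [ 576.628 -246.795   -1.647]
back [ 574.728 -271.723   -1.647] tray [79.  0.  0.] 0.059
whole [ 601.441 -186.369   -1.595] tray [-8.1 20.2  3. ] 0.065
h1 [ 649.501 -115.755   -1.562] tray [-82.2  62.7   4.9] 0.096
h2 [ 533.647 -113.018   -1.659] tray [-76.1 -53.   -0.7] 0.074
(0, 135, 25)
w joint [ 576.77  -245.7     -1.639]
back [ 575.067 -270.642   -1.639] tray [79. -0.  0.] 0.102
whole [ 601.75  -186.628   -1.596] tray [-6.6 20.9  2.5] 0.129
h1 [ 653.201 -115.36    -1.541] tray [-81.2  67.4   5.6] 0.21
h2 [ 533.604 -112.721   -1.657] tray [-75.7 -52.1  -1. ] 0.281
(0, 150, 25)
w joint [ 5.56811e+02 -3.68346e+02 -2.79000e-01]
back [ 5.80848e+02 -3.75221e+02 -2.79000e-01] tray [79. -0.  0.] 0.431
whole [ 598.  -184.    -1.7] tray [ 42.9 188.6 -81.4] 1.0
h1 [ 655.498 -115.25    -1.484] tray [ 79.3 270.5 -69.1] 0.494
h2 [ 531.425 -114.155   -1.632] tray [-40.3 237.4 -77.5] 0.86
```

```bash
sed -i 's/lo=(0,150,25)/lo=(0,85,15)/' h.py; python3 - <<'E'
from h import *
s,im,k=wrist();R,T=measure('w',im,k)
print(Ro.from_quat(s['orientation']).as_matrix()[:,1])
o=im.copy()
for n,(L,W) in dict(back=(50,202),whole=(50,100),h1=(50,50),h2=(50,50)).items():
    cv2.polylines(o,[cv2.convexHull(proj(box(R[n],L,W),k).astype(np.float32)).astype(int)],1,(0,255,0))
cv2.imwrite('pics/fit.png',cv2.resize(o[50:310,130:450],None,fx=2,fy=2))
E
```

```text
w joint [ 576.322 -246.353   -1.642]
back [ 574.553 -271.291   -1.642] tray [79.  0.  0.] 0.051
whole [ 600.965 -186.251   -1.582] tray [-7.7 20.3  3.4] 0.044
h1 [ 649.39  -115.805   -1.568] tray [-81.4  63.6   4.2] 0.077
h2 [ 533.669 -112.394   -1.654] tray [-76.6 -52.   -0.7] 0.047
[ 3.52486385e-02  9.99378444e-01 -5.09499401e-04]
```

View pics/fit.png

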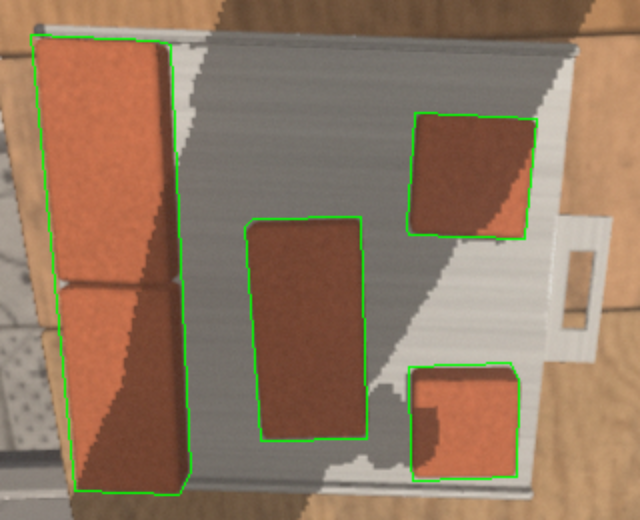

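The fit matches the edges well. Now I descend over the whole tile, half open, with the fingers along its short side.

>>> play_rows(increments=[{"dx":0.2,"dy":-0.6,"dz":-1,"spin":0.7,"gripper":-0.55},{"dx":0.42,"dy":-1.12,"dz":-2.2,"spin":1.4,"gripper":-0.55},{"dx":0.42,"dy":-1.12,"dz":-3.4,"spin":1.4,"gripper":-0.55},{"dx":0.42,"dy":-1.12,"dz":-4.6,"spin":1.4,"gripper":-0.55},{"dx":0.42,"dy":-1.12,"dz":-5.6,"spin":1.4,"gripper":-0.55},{"dx":0.42,"dy":-1.12,"dz":-6.2,"spin":1.4,"gripper":-0.55},{"dx":0.42,"dy":-1.12,"dz":-6.5,"spin":1.4,"gripper":-0.55},{"dx":0.42,"dy":-1.12,"dz":-6.5,"spin":1.4,"gripper":-0.55}], force=20)

```text
clock: 3.72
position: [600.0, -181.6, 34.3]
orientation: [0.003, 1.0, 0.001, -0.001]
wrist_force: [-0.0, 0.1, 0.0]
finger_gap: 0.776
grip_force: 0.0
```

>>> play_rows(increments=[{"dx":0.02,"dy":-0.1,"dz":-0.4,"spin":0,"gripper":-0.55},{"dx":0.02,"dy":-0.1,"dz":-0.8,"spin":0,"gripper":-0.55},{"dx":0.02,"dy":-0.1,"dz":-0.9,"spin":0,"gripper":-0.55},{"dx":0.02,"dy":-0.1,"dz":-0.9,"spin":0,"gripper":-0.55}])

```text
clock: 4.05
position: [601.3, -186.1, 8.5]
orientation: [0.003, 1.0, 0.0, -0.001]
wrist_force: [0.2, 0.2, -0.7]
finger_gap: 0.778
grip_force: 0.0
```

>>> play_rows(increments=[{"dx":0,"dy":0,"dz":0,"spin":0,"gripper":0},{"dx":0,"dy":0,"dz":0,"spin":0,"gripper":0},{"dx":0,"dy":0,"dz":0,"spin":0,"gripper":0},{"dx":0,"dy":0,"dz":0,"spin":0,"gripper":0},{"dx":0,"dy":0,"dz":0,"spin":0,"gripper":0},{"dx":0,"dy":0,"dz":0,"spin":0,"gripper":0}], force=25)

```text
clock: 4.55
position: [602.2, -186.6, 10.1]
orientation: [0.003, 1.0, -0.0, 0.0]
wrist_force: [-0.8, 1.4, 4.4]
finger_gap: 0.577
grip_force: 28.5
```

>>> play_rows(increments=[{"dx":-0.12,"dy":-0.07,"dz":0,"spin":-0.6,"gripper":0},{"dx":-0.24,"dy":-0.14,"dz":0,"spin":-1.2,"gripper":0},{"dx":-0.36,"dy":-0.21,"dz":0,"spin":-1.8,"gripper":0},{"dx":-0.48,"dy":-0.28,"dz":0,"spin":-2.4,"gripper":0},{"dx":-0.6,"dy":-0.35,"dz":0,"spin":-3.0,"gripper":0},{"dx":-0.71,"dy":-0.42,"dz":0,"spin":-3.4,"gripper":0},{"dx":-0.71,"dy":-0.42,"dz":0,"spin":-3.4,"gripper":0},{"dx":-0.71,"dy":-0.42,"dz":0,"spin":-3.4,"gripper":0}])

```text
clock: 5.22
position: [580.3, -199.7, 10.0]
orientation: [0.034, 0.999, -0.0, 0.0]
wrist_force: [0.9, 0.2, 7.0]
finger_gap: 0.578
grip_force: 28.8
```

```bash
python3 - <<'E'
from h import *
s=state();R=Ro.from_quat(s['orientation']).as_matrix();print(s['position'],np.degrees(np.arctan2(R[1,1],R[0,1])))
T=(576.32,-246.35,-1.642);print(tray(np.r_[s['position'][:2],0],T))
E
```

```text
[ 580.30188059 -199.71037246   10.01554467] 86.15622764403801
[ 7.1952681   0.6536835  94.07966996]
```

>>> play_rows(increments=[{"dx":0,"dy":0,"dz":0,"spin":0,"gripper":-0.35},{"dx":0,"dy":0,"dz":0,"spin":0,"gripper":-0.35},{"dx":0,"dy":0,"dz":0,"spin":0,"gripper":-0.35},{"dx":0,"dy":0,"dz":0.5,"spin":0,"gripper":-0.35},{"dx":0,"dy":0,"dz":1.2,"spin":0,"gripper":-0.35},{"dx":0,"dy":0,"dz":2.4,"spin":0,"gripper":-0.35},{"dx":0,"dy":0.6,"dz":3.6,"spin":-5,"gripper":-0.35},{"dx":0,"dy":1.2,"dz":4.8,"spin":-12,"gripper":-0.35}])

```text
clock: 5.88
position: [579.6, -163.1, 154.1]
orientation: [0.14, 0.99, 0.0, -0.001]
wrist_force: [1.0, 0.5, 0.1]
finger_gap: 0.677
grip_force: 0.0
```

>>> play_rows(increments=[{"dx":0,"dy":0.5,"dz":1,"spin":-7,"gripper":-0.35},{"dx":0,"dy":1,"dz":2,"spin":-14,"gripper":-0.35},{"dx":0,"dy":1.5,"dz":2,"spin":-21,"gripper":-0.35},{"dx":0,"dy":1.5,"dz":2,"spin":-28,"gripper":-0.35},{"dx":0,"dy":1.5,"dz":2,"spin":-35,"gripper":-0.35},{"dx":0,"dy":1.5,"dz":2,"spin":-42,"gripper":-0.35},{"dx":0,"dy":1.5,"dz":2,"spin":-49,"gripper":-0.35},{"dx":0,"dy":1.5,"dz":2,"spin":-56,"gripper":-0.35}])

```text
clock: 6.55
position: [580.1, -118.0, 212.8]
orientation: [0.589, 0.808, -0.0, -0.0]
wrist_force: [-0.2, -0.5, -0.3]
finger_gap: 0.676
grip_force: 0.0
```

>>> play_rows(increments=[{"dx":0,"dy":0,"dz":0,"spin":-7,"gripper":-0.35},{"dx":0,"dy":0,"dz":0,"spin":-14,"gripper":-0.35},{"dx":0,"dy":0,"dz":0,"spin":-22,"gripper":-0.35},{"dx":0,"dy":0,"dz":0,"spin":-22,"gripper":-0.35},{"dx":0,"dy":0,"dz":0,"spin":-22,"gripper":-0.35}])

```text
clock: 6.97
position: [580.2, -118.0, 212.9]
orientation: [0.729, 0.684, -0.0, -0.0]
wrist_force: [-0.1, 0.5, -0.4]
finger_gap: 0.672
grip_force: 0.0
```

```bash
cat >> h.py <<'E'
def tool(T=(576.32,-246.35,-1.642)):
    s=state();R=Ro.from_quat(s['orientation']).as_matrix();a=np.degrees(np.arctan2(R[1,1],R[0,1]));print('t',s['clock'],'TCP',s['position'].round(1) if hasattr(s['position'],'round') else s['position'],'toolY',round(a,2),'want',round(np.degrees(T[2])+90,2),'tray',tray(np.r_[s['position'][:2],0],T)[:2].round(1),'z',s['position'][2])
E
python3 - <<'E'
from h import *
s,im,k=wrist();tool()
measure('w',im,k,dict(back=(574.5,-271,-1.642),whole=(580,-200,-1.64),h1=(649,-116,-1.6),h2=(534,-112,-1.6)))
cv2.imwrite('pics/w2.png',im)
E
```

```text
t 7.0167 TCP [ 580.2 -118.   213. ] toolY -3.55 want -4.08 tray [-74.3  -5.2] z 213.00523088610265
w joint [ 578.006 -248.414   -1.629]
back [ 576.563 -273.373   -1.629] tray [79.  0.  0.] 0.325
whole [ 578.783 -200.653   -1.655] tray [ 6.3 -2.  -1.5] 0.07
h1 [ 648.379 -115.948   -1.593] tray [-82.3  62.6   2. ] 0.066
h2 [ 533.842 -112.717   -1.67 ] tray [-78.9 -51.9  -2.4] 0.07
```

View pics/w2.png

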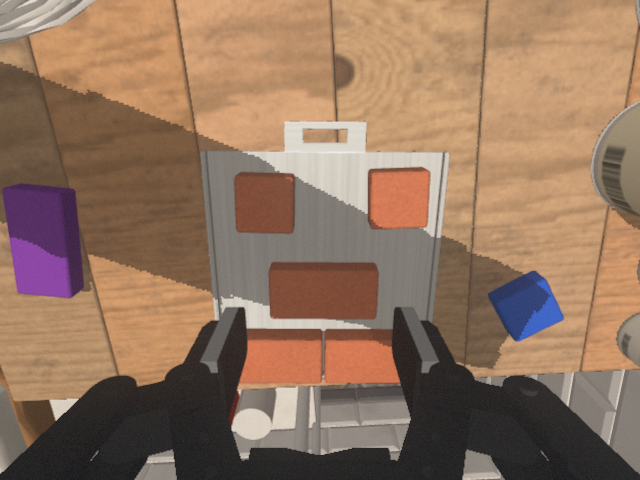

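Whole tile is at (323,290), centred below the back joint (323,355). Now I descend in front of it with the fingers 24 mm apart, to push.

>>> play_rows(increments=[{"dx":0.04,"dy":-0.6,"dz":-0.8,"spin":-0.5,"gripper":0.44},{"dx":0.08,"dy":-1.32,"dz":-1.6,"spin":-0.5,"gripper":0.44},{"dx":0.08,"dy":-1.32,"dz":-2.8,"spin":-0.5,"gripper":0.44},{"dx":0.08,"dy":-1.32,"dz":-4,"spin":-0.5,"gripper":0.44},{"dx":0.08,"dy":-1.32,"dz":-5,"spin":-0.5,"gripper":0.44},{"dx":0.08,"dy":-1.32,"dz":-5.5,"spin":-0.5,"gripper":0.44},{"dx":0.08,"dy":-1.32,"dz":-5.5,"spin":-0.5,"gripper":0.44},{"dx":0.08,"dy":-1.32,"dz":-5.5,"spin":-0.5,"gripper":0.44}])

```text
clock: 7.68
position: [582.3, -157.3, 47.9]
orientation: [0.732, 0.681, -0.0, -0.001]
wrist_force: [0.2, 0.7, 0.7]
finger_gap: 0.283
grip_force: 0.0
```

```bash
python3 -c "
from h import *
tool();print(state()['finger_gap'])"
```

```text
t 7.6833 TCP [ 582.3 -157.3   47.9] toolY -4.14 want -4.08 tray [-35.2  -0.4] z 47.90708263118573
0.28289033089542687
```

>>> play_rows(increments=[{"dx":0,"dy":0,"dz":-0.6,"spin":0,"gripper":0.44},{"dx":0,"dy":0,"dz":-1.1,"spin":0,"gripper":0.44},{"dx":0,"dy":0,"dz":-1.23,"spin":0,"gripper":0.44},{"dx":0,"dy":0,"dz":-1.23,"spin":0,"gripper":0.44}])

```text
clock: 8.02
position: [583.0, -157.6, 12.0]
orientation: [0.733, 0.681, 0.0, 0.0]
wrist_force: [0.7, -0.3, -0.2]
finger_gap: 0.279
grip_force: 0.0
```

>>> play_rows(increments=[{"dx":-0.01,"dy":-0.1,"dz":0,"spin":0,"gripper":0.44},{"dx":-0.01,"dy":-0.2,"dz":0,"spin":0,"gripper":0.44},{"dx":-0.02,"dy":-0.3,"dz":0,"spin":0,"gripper":0.44},{"dx":-0.03,"dy":-0.4,"dz":0,"spin":0,"gripper":0.44},{"dx":-0.04,"dy":-0.5,"dz":0,"spin":0,"gripper":0.44},{"dx":-0.04,"dy":-0.6,"dz":0,"spin":0,"gripper":0.44},{"dx":-0.05,"dy":-0.7,"dz":0,"spin":0,"gripper":0.44},{"dx":-0.05,"dy":-0.7,"dz":0,"spin":0,"gripper":0.44}])

```text
clock: 8.68
position: [581.3, -179.4, 11.4]
orientation: [0.733, 0.68, -0.0, 0.0]
wrist_force: [1.2, 0.2, 0.2]
finger_gap: 0.278
grip_force: 0.0
```

>>> play_rows(increments=[{"dx":0,"dy":-0.07,"dz":0,"spin":0,"gripper":0.44},{"dx":-0.01,"dy":-0.13,"dz":0,"spin":0,"gripper":0.44},{"dx":-0.01,"dy":-0.2,"dz":0,"spin":0,"gripper":0.44},{"dx":-0.01,"dy":-0.2,"dz":0,"spin":0,"gripper":0.44}])

```text
clock: 9.02
position: [581.0, -185.1, 11.3]
orientation: [0.733, 0.68, -0.0, 0.0]
wrist_force: [-0.5, 0.8, 0.7]
finger_gap: 0.279
grip_force: 0.0
```

>>> play_rows(increments=[{"dx":0,"dy":-0.03,"dz":0,"spin":0,"gripper":0.44},{"dx":0,"dy":-0.06,"dz":0,"spin":0,"gripper":0.44},{"dx":0,"dy":-0.06,"dz":0,"spin":0,"gripper":0.44}])

```text
clock: 9.27
position: [580.8, -185.5, 11.3]
orientation: [0.733, 0.681, 0.0, -0.001]
wrist_force: [-0.7, 5.8, 3.2]
finger_gap: 0.28
grip_force: 2.8
```

Contact: the tool stalls with 6 N reaction, so the whole tile is snug. I press slightly, back off, raise, and go to half 1.

>>> play_rows(increments=[{"dx":0,"dy":-0.04,"dz":0,"spin":0,"gripper":0.44},{"dx":0,"dy":-0.04,"dz":0,"spin":0,"gripper":0.44},{"dx":0.02,"dy":0.2,"dz":0,"spin":0,"gripper":0.44},{"dx":0.02,"dy":0.4,"dz":0.2,"spin":0,"gripper":0.44},{"dx":0.02,"dy":0.4,"dz":1,"spin":0,"gripper":-0.55},{"dx":0.02,"dy":0.4,"dz":2,"spin":0,"gripper":-0.55},{"dx":0.6,"dy":1,"dz":2.5,"spin":2,"gripper":-0.55},{"dx":1.2,"dy":1.6,"dz":2.5,"spin":3.4,"gripper":-0.55}])

```text
clock: 9.93
position: [619.6, -139.7, 92.0]
orientation: [0.713, 0.702, 0.001, 0.004]
wrist_force: [-0.3, -0.0, -0.4]
finger_gap: 0.773
grip_force: 0.0
```

>>> play_rows(increments=[{"dx":0.6,"dy":0.5,"dz":0,"spin":0,"gripper":-0.55},{"dx":1.1,"dy":0.96,"dz":0,"spin":0,"gripper":-0.55},{"dx":1.1,"dy":0.96,"dz":-1,"spin":0,"gripper":-0.55},{"dx":1.1,"dy":0.96,"dz":-1.2,"spin":0,"gripper":-0.55},{"dx":1.1,"dy":0.96,"dz":-1.2,"spin":0,"gripper":-0.55}])

```text
clock: 10.35
position: [647.9, -108.7, 47.7]
orientation: [0.712, 0.702, -0.001, -0.002]
wrist_force: [-0.1, 0.1, -0.4]
finger_gap: 0.775
grip_force: 0.0
```

```bash
python3 - <<'E'
from h import *
tool()
measure('top',None,None,dict(back=(574,-271,-1.642),whole=(577,-220,-1.64),h2=(534,-112,-1.6)))
E
```

```text
t 10.35 TCP [ 647.9 -108.7   47.7] toolY -0.85 want -4.08 tray [-88.4  61.6] z 47.72843113338667
top joint [ 575.492 -244.814   -1.638]
back [ 573.824 -269.759   -1.638] tray [79. -0.  0.] 0.955
whole [ 581.676 -207.482   -1.207] tray [16.3  3.7 24.7] 0.976
h2 [ 535.239 -144.562   -1.459] tray [-43.3 -46.9  10.2] 0.988
```

>>> play_rows(increments=[{"dx":0.04,"dy":0,"dz":-0.6,"spin":0,"gripper":-0.55},{"dx":0.04,"dy":0,"dz":-1.1,"spin":0,"gripper":-0.55},{"dx":0.04,"dy":0,"dz":-1.24,"spin":0,"gripper":-0.55},{"dx":0.04,"dy":0,"dz":-1.24,"spin":0,"gripper":-0.55}])

```text
clock: 10.73
position: [650.4, -109.9, 13.0]
orientation: [0.713, 0.701, -0.0, -0.001]
wrist_force: [0.7, 0.2, -0.2]
finger_gap: 0.775
grip_force: 0.0
```

>>> play_rows(increments=[{"dx":0,"dy":0,"dz":0,"spin":0,"gripper":0},{"dx":0,"dy":0,"dz":0,"spin":0,"gripper":0},{"dx":0,"dy":0,"dz":0,"spin":0,"gripper":0},{"dx":0,"dy":0,"dz":0,"spin":0,"gripper":0},{"dx":0,"dy":0,"dz":0,"spin":0,"gripper":0},{"dx":0,"dy":0,"dz":0,"spin":0,"gripper":0}])

```text
clock: 11.23
position: [652.1, -110.1, 15.0]
orientation: [0.712, 0.702, 0.0, 0.001]
wrist_force: [-1.9, -1.1, 6.5]
finger_gap: 0.581
grip_force: 27.5
```

```bash
python3 -c "
from h import *
tool()"
```

```text
t 11.2333 TCP [ 652.1 -110.1   15. ] toolY -0.87 want -4.08 tray [-87.3  65.9] z 14.999602208568257
```

>>> play_rows(increments=[{"dx":0.08,"dy":-0.2,"dz":0,"spin":-1,"gripper":0},{"dx":0.15,"dy":-0.5,"dz":0,"spin":-2,"gripper":0},{"dx":0.21,"dy":-0.8,"dz":0,"spin":-3.2,"gripper":0},{"dx":0.21,"dy":-1.1,"dz":0,"spin":-3.2,"gripper":0},{"dx":0.21,"dy":-1.4,"dz":0,"spin":-3.2,"gripper":0},{"dx":0.21,"dy":-1.6,"dz":0,"spin":-3.2,"gripper":0},{"dx":0.21,"dy":-1.75,"dz":0,"spin":-3.2,"gripper":0},{"dx":0.21,"dy":-1.75,"dz":0,"spin":-3.2,"gripper":0}])

```text
clock: 11.9
position: [658.6, -163.2, 15.0]
orientation: [0.732, 0.681, 0.001, 0.001]
wrist_force: [0.0, -2.1, 5.8]
finger_gap: 0.573
grip_force: 27.3
```

```bash
python3 - <<'E'
from h import *
tool();s,im,k=wrist();cv2.imwrite('pics/w3.png',im)
E
```

```text
t 11.9 TCP [ 658.6 -163.2   15. ] toolY -4.09 want -4.08 tray [-34.8  76.2] z 15.007671047745207
```

View pics/w3.png

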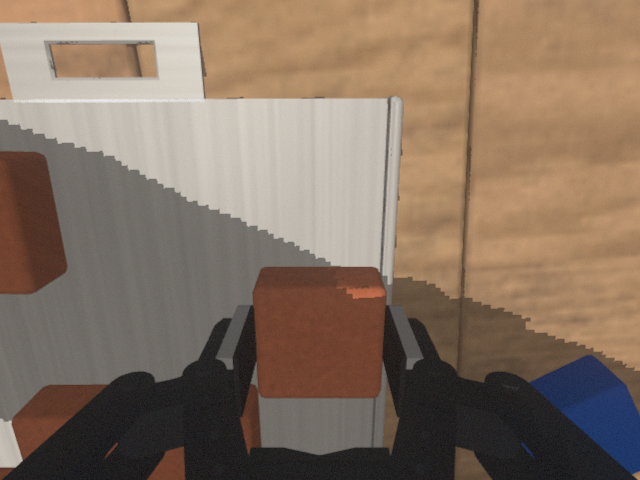

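The gripped half is at (320,335), the whole's right edge at about (259,405), and the flange inner line at about (386,280). I work out the slot from these.

```bash
python3 - <<'E'
from h import *
s,im,k=wrist();T=(576.32,-246.35,-1.642)
g=im.astype(float).mean(2)
def at(u,v,z):
    R=np.array(k['R']);C=-R.T@k['t'];d=R.T@[(u-k['cx'])/k['fx'],(v-k['cy'])/k['fy'],1];X=C+d*(z-C[2])/d[2];return tray(np.r_[X[:2],0],T)[:2].round(1)
for n,a in dict(halfL=(256,360,26),halfR=(383,360,26),halfbackL=(258,396,26),halfbackR=(381,396,26),whole=(259,410,26),whole2=(259,425,26),fl=(387,220,9),fl2=(385,260,9)).items(): print(n,at(*a))
h=cv2.cvtColor(im,cv2.COLOR_BGR2HSV)
for v in (400,410,420): print(v,[(u,*h[v,u]) for u in range(250,268,1)])
for v in (180,200,220,240): print(v,g[v,376:402].round())
E
```

```text
halfL [-24.   52.1]
halfR [-23.8 101.4]
halfbackL [-7. 52.]
halfbackR [ -6.8 101.4]
whole [-0.1 52.1]
whole2 [ 7.5 51.7]
fl [-75.4 102.9]
fl2 [-58.8 103. ]
400 [(250, np.uint8(10), np.uint8(142), np.uint8(86)), (251, np.uint8(8), np.uint8(127), np.uint8(88)), (252, np.uint8(8), np.uint8(139), np.uint8(86)), (253, np.uint8(7), np.uint8(133), np.uint8(86)), (254, np.uint8(8), np.uint8(123), np.uint8(85)), (255, np.uint8(9), np.uint8(143), np.uint8(82)), (256, np.uint8(9), np.uint8(143), np.uint8(80)), (257, np.uint8(8), np.uint8(134), np.uint8(82)), (258, np.uint8(10), np.uint8(60), np.uint8(93)), (259, np.uint8(21), np.uint8(23), np.uint8(113)), (260, np.uint8(9), np.uint8(16), np.uint8(112)), (261, np.uint8(16), np.uint8(24), np.uint8(115)), (262, np.uint8(17), np.uint8(16), np.uint8(113)), (263, np.uint8(15), np.uint8(22), np.uint8(114)), (264, np.uint8(23), np.uint8(21), np.uint8(111)), (265, np.uint8(26), np.uint8(19), np.uint8(110)), (266, np.uint8(19), np.uint8(25), np.uint8(111)), (267, np.uint8(15), np.uint8(23), np.uint8(112))]
410 [(250, np.uint8(10), np.uint8(149), np.uint8
[... 1595 characters left out ...]
), (265, np.uint8(18), np.uint8(22), np.uint8(114)), (266, np.uint8(17), np.uint8(16), np.uint8(110)), (267, np.uint8(13), np.uint8(20), np.uint8(113))]
180 [184. 186. 189. 188. 187. 189. 187. 172. 126. 101. 115. 158. 182. 178.
 175. 179. 185. 185. 180. 173. 165. 152. 139. 142. 150. 151.]
200 [186. 189. 188. 188. 188. 186. 172. 122.  87. 111. 157. 182. 174. 176.
 181. 184. 183. 177. 172. 161. 148. 127. 120. 131. 151. 152.]
220 [186. 188. 186. 186. 185. 171. 129. 100. 123. 161. 182. 179. 175. 182.
 184. 182. 177. 170. 160. 144. 135. 139. 136. 135. 135. 135.]
240 [183. 186. 183. 182. 169. 130. 101. 118. 162. 180. 176. 175. 182. 183.
 182. 177. 170. 159. 134. 103. 114. 145. 147. 148. 147. 148.]
```

The dark strip left of 259 is the whole's side face, so its top edge lies near y 49.5 mm. The slot is then 49.5 to 102.9, and the half at 76.7 is centred. I slide it straight in, release, and retreat.

>>> play_rows(increments=[{"dx":-0.01,"dy":-0.15,"dz":0,"spin":0,"gripper":0},{"dx":-0.02,"dy":-0.3,"dz":0,"spin":0,"gripper":0},{"dx":-0.03,"dy":-0.45,"dz":0,"spin":0,"gripper":0},{"dx":-0.04,"dy":-0.6,"dz":0,"spin":0,"gripper":0},{"dx":-0.05,"dy":-0.75,"dz":0,"spin":0,"gripper":0},{"dx":-0.05,"dy":-0.75,"dz":0,"spin":0,"gripper":0}])

```text
clock: 12.5
position: [657.1, -185.4, 15.0]
orientation: [0.732, 0.682, 0.001, 0.001]
wrist_force: [-0.4, -1.1, 5.9]
finger_gap: 0.569
grip_force: 27.4
```

>>> play_rows(increments=[{"dx":0,"dy":0,"dz":0,"spin":0,"gripper":-0.35},{"dx":0,"dy":0,"dz":0,"spin":0,"gripper":-0.35},{"dx":0,"dy":0,"dz":0,"spin":0,"gripper":-0.35},{"dx":0.03,"dy":0.4,"dz":0,"spin":0,"gripper":-0.35},{"dx":0.06,"dy":0.8,"dz":0,"spin":0,"gripper":-0.35},{"dx":0.08,"dy":1.25,"dz":0,"spin":0,"gripper":-0.35},{"dx":0.08,"dy":1.25,"dz":0,"spin":0,"gripper":0.5},{"dx":0.08,"dy":1.25,"dz":0,"spin":0,"gripper":0.5}])

```text
clock: 13.17
position: [658.5, -145.5, 13.2]
orientation: [0.731, 0.682, -0.0, -0.0]
wrist_force: [0.6, -0.4, -0.2]
finger_gap: 0.405
grip_force: 0.0
```

>>> play_rows(increments=[{"dx":0,"dy":0,"dz":0,"spin":0,"gripper":0.5},{"dx":0,"dy":0,"dz":0,"spin":0,"gripper":0.5},{"dx":0,"dy":0,"dz":0,"spin":0,"gripper":0.5}])

```text
clock: 13.42
position: [658.5, -147.5, 13.3]
orientation: [0.732, 0.681, 0.0, 0.0]
wrist_force: [0.2, -0.7, -0.7]
finger_gap: 0.248
grip_force: 0.0
```

```bash
python3 - <<'E'
from h import *
tool()
E
```

```text
t 13.4167 TCP [ 658.5 -147.5   13.3] toolY -4.09 want -4.08 tray [-50.4  74.9] z 13.265053869183706
```

>>> play_rows(increments=[{"dx":0.01,"dy":-0.2,"dz":0,"spin":0,"gripper":0.5},{"dx":0,"dy":-0.4,"dz":0,"spin":0,"gripper":0.5},{"dx":-0.01,"dy":-0.6,"dz":0,"spin":0,"gripper":0.5},{"dx":-0.02,"dy":-0.8,"dz":0,"spin":0,"gripper":0.5},{"dx":-0.04,"dy":-1.0,"dz":0,"spin":0,"gripper":0.5},{"dx":-0.05,"dy":-1.2,"dz":0,"spin":0,"gripper":0.5},{"dx":-0.06,"dy":-1.35,"dz":0,"spin":0,"gripper":0.5},{"dx":-0.06,"dy":-1.35,"dz":0,"spin":0,"gripper":0.5}])

```text
clock: 14.08
position: [656.6, -188.9, 13.2]
orientation: [0.732, 0.681, -0.0, 0.0]
wrist_force: [0.9, -0.9, 0.4]
finger_gap: 0.25
grip_force: 0.0
```

>>> play_rows(increments=[{"dx":0,"dy":-0.05,"dz":0,"spin":0,"gripper":0.5},{"dx":-0.01,"dy":-0.1,"dz":0,"spin":0,"gripper":0.5},{"dx":-0.01,"dy":-0.1,"dz":0,"spin":0,"gripper":0.5}])

```text
clock: 14.33
position: [656.4, -190.6, 13.2]
orientation: [0.732, 0.682, 0.0, 0.0]
wrist_force: [0.3, -0.3, -0.7]
finger_gap: 0.25
grip_force: 0.0
```

```bash
python3 - <<'E'
from h import *
tool()
E
```

```text
t 14.3333 TCP [ 656.4 -190.6   13.2] toolY -4.06 want -4.08 tray [-7.3 75.9] z 13.188431061944284
```

>>> play_rows(increments=[{"dx":0,"dy":-0.03,"dz":0,"spin":0,"gripper":0.5},{"dx":0,"dy":-0.06,"dz":0,"spin":0,"gripper":0.5},{"dx":0,"dy":-0.06,"dz":0,"spin":0,"gripper":0.5}])

```text
clock: 14.58
position: [656.3, -190.8, 13.2]
orientation: [0.731, 0.682, 0.001, -0.001]
wrist_force: [-1.3, 7.3, 2.2]
finger_gap: 0.254
grip_force: 3.3
```

>>> play_rows(increments=[{"dx":0,"dy":-0.03,"dz":0,"spin":0,"gripper":0.5},{"dx":0,"dy":-0.03,"dz":0,"spin":0,"gripper":0.5},{"dx":0,"dy":-0.03,"dz":0,"spin":0,"gripper":0.5}])

```text
clock: 14.83
position: [656.3, -190.9, 13.2]
orientation: [0.731, 0.682, 0.001, -0.001]
wrist_force: [-0.8, 10.7, 3.2]
finger_gap: 0.248
grip_force: 5.0
```

Half 1 is snug, with a stall at 10 N. Now half 2.

>>> play_rows(increments=[{"dx":0.02,"dy":0.4,"dz":0,"spin":0,"gripper":0.5},{"dx":0.03,"dy":0.6,"dz":0.8,"spin":0,"gripper":0.5},{"dx":-0.2,"dy":0.8,"dz":2,"spin":0,"gripper":-0.55},{"dx":-1.2,"dy":1.4,"dz":2,"spin":-0.8,"gripper":-0.55},{"dx":-2.3,"dy":2,"dz":2,"spin":-0.8,"gripper":-0.55},{"dx":-3.3,"dy":2.6,"dz":2,"spin":-0.8,"gripper":-0.55},{"dx":-4.07,"dy":2.95,"dz":1.6,"spin":-0.8,"gripper":-0.55},{"dx":-4.07,"dy":2.95,"dz":1.2,"spin":-0.8,"gripper":-0.55}])

```text
clock: 15.5
position: [530.7, -102.0, 48.6]
orientation: [0.736, 0.677, -0.001, -0.001]
wrist_force: [0.1, 0.4, -0.1]
finger_gap: 0.774
grip_force: 0.0
```

>>> play_rows(increments=[{"dx":0,"dy":0,"dz":0,"spin":0,"gripper":-0.55},{"dx":0,"dy":0,"dz":0,"spin":0,"gripper":-0.55}])

```text
clock: 15.67
position: [534.5, -104.8, 49.2]
orientation: [0.736, 0.676, -0.0, 0.0]
wrist_force: [0.2, 0.1, 0.7]
finger_gap: 0.775
grip_force: 0.0
```

```bash
python3 - <<'E'
from h import *
tool()
E
```

```text
t 15.6667 TCP [ 534.5 -104.8   49.2] toolY -4.86 want -4.08 tray [-84.3 -51.8] z 49.24917417383827
```

Right over it. Descend and grip.

>>> play_rows(increments=[{"dx":0,"dy":0,"dz":-0.6,"spin":0,"gripper":-0.55},{"dx":0,"dy":0,"dz":-1.1,"spin":0,"gripper":-0.55},{"dx":0,"dy":0,"dz":-1.25,"spin":0,"gripper":-0.55},{"dx":0,"dy":0,"dz":-1.25,"spin":0,"gripper":-0.55}])

```text
clock: 16.0
position: [534.4, -105.0, 11.1]
orientation: [0.737, 0.676, -0.0, -0.001]
wrist_force: [-0.2, 0.1, -0.9]
finger_gap: 0.775
grip_force: 0.0
```

>>> play_rows(increments=[{"dx":0,"dy":0,"dz":0,"spin":0,"gripper":0},{"dx":0,"dy":0,"dz":0,"spin":0,"gripper":0},{"dx":0,"dy":0,"dz":0,"spin":0,"gripper":0},{"dx":0,"dy":0,"dz":0,"spin":0,"gripper":0},{"dx":0,"dy":0,"dz":0,"spin":0,"gripper":0},{"dx":0,"dy":0,"dz":0,"spin":0,"gripper":0}])

```text
clock: 16.5
position: [535.3, -105.3, 12.9]
orientation: [0.736, 0.676, 0.0, 0.001]
wrist_force: [1.4, 0.2, 5.6]
finger_gap: 0.574
grip_force: 27.9
```

```bash
python3 - <<'E'
from h import *
tool()
E
```

```text
t 16.5 TCP [ 535.3 -105.3   12.9] toolY -4.87 want -4.08 tray [-83.8 -51. ] z 12.902860530240458
```

>>> play_rows(increments=[{"dx":-0.2,"dy":-0.1,"dz":0,"spin":0.3,"gripper":0},{"dx":-0.4,"dy":-0.3,"dz":0,"spin":0.6,"gripper":0},{"dx":-0.6,"dy":-0.55,"dz":0,"spin":0.8,"gripper":0},{"dx":-0.8,"dy":-0.8,"dz":0,"spin":0.8,"gripper":0},{"dx":-0.96,"dy":-1.1,"dz":0,"spin":0.8,"gripper":0},{"dx":-0.96,"dy":-1.4,"dz":0,"spin":0.8,"gripper":0},{"dx":-0.96,"dy":-1.57,"dz":0,"spin":0.8,"gripper":0},{"dx":-0.96,"dy":-1.57,"dz":0,"spin":0.8,"gripper":0}])

```text
clock: 17.17
position: [505.8, -152.9, 12.9]
orientation: [0.732, 0.681, 0.0, 0.001]
wrist_force: [-0.9, -0.6, 8.5]
finger_gap: 0.579
grip_force: 28.1
```

```bash
python3 - <<'E'
from h import *
tool();s,im,k=wrist();cv2.imwrite('pics/w4.png',im)
E
```

```text
t 17.1667 TCP [ 505.8 -152.9   12.9] toolY -4.09 want -4.08 tray [-34.2 -77. ] z 12.917684831570766
```

View pics/w4.png

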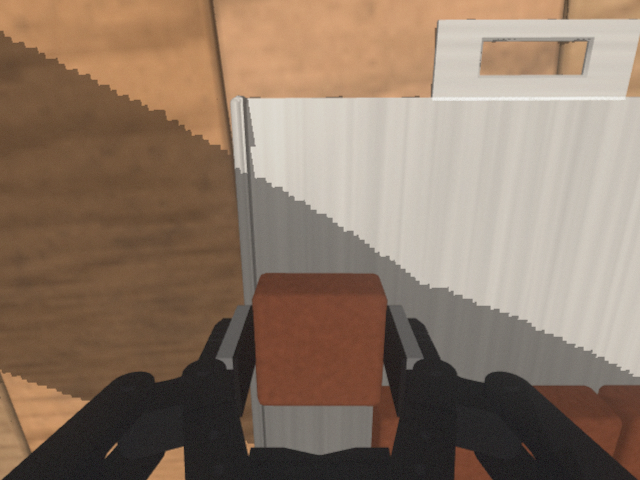

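The gripped half is at (319,338), the whole's left foot at about (373,420), and the flange foot at about (265,430). I compute the slot width at floor level.

```bash
python3 - <<'E'
from h import *
s,im,k=wrist();T=(576.32,-246.35,-1.642)
def at(u,v,z):
    R=np.array(k['R']);C=-R.T@k['t'];d=R.T@[(u-k['cx'])/k['fx'],(v-k['cy'])/k['fy'],1];X=C+d*(z-C[2])/d[2];return tray(np.r_[X[:2],0],T)[:2].round(1)
h=cv2.cvtColor(im,cv2.COLOR_BGR2HSV)
for v in (412,424,436):
    sat=h[v,360:384,1].astype(int);e=360+np.argmax(sat>75);print(v,'foot',e,at(e,v,2),'as top',at(e,v,26))
    g=im[v,250:285].astype(int).mean(1).round().astype(int);print(g.tolist())
for u,v,z in ((253.5,360,26),(384.5,360,26),(265,430,2),(255,300,9)): print((u,v,z),at(u,v,z))
cv2.imwrite('pics/c4.png',cv2.resize(im[380:460,230:420],None,fx=4,fy=4,interpolation=0))
E
```

```text
412 foot 373 [ 21.3 -51. ] as top [ -0.2 -55. ]
[78, 79, 94, 106, 113, 111, 111, 110, 108, 105, 112, 107, 89, 82, 98, 117, 110, 115, 112, 112, 113, 113, 115, 116, 115, 116, 116, 116, 115, 117, 115, 115, 112, 115, 118]
424 foot 372 [ 28.4 -51.2] as top [  5.8 -55.2]
[89, 88, 93, 101, 107, 112, 110, 114, 109, 106, 107, 115, 102, 82, 87, 104, 115, 114, 112, 111, 112, 114, 111, 115, 116, 115, 115, 115, 117, 115, 117, 115, 115, 114, 114]
436 foot 372 [ 35.8 -50.9] as top [ 11.9 -54.9]
[89, 88, 89, 94, 103, 110, 110, 112, 112, 109, 107, 108, 107, 93, 81, 91, 107, 111, 111, 111, 113, 113, 113, 114, 115, 114, 117, 118, 116, 116, 117, 115, 116, 116, 113]
(253.5, 360, 26) [ -24.9 -101.6]
(384.5, 360, 26) [-24.7 -51.7]
(265, 430, 2) [  31.9 -102.8]
(255, 300, 9) [ -41.6 -102.8]
```

View pics/c4.png

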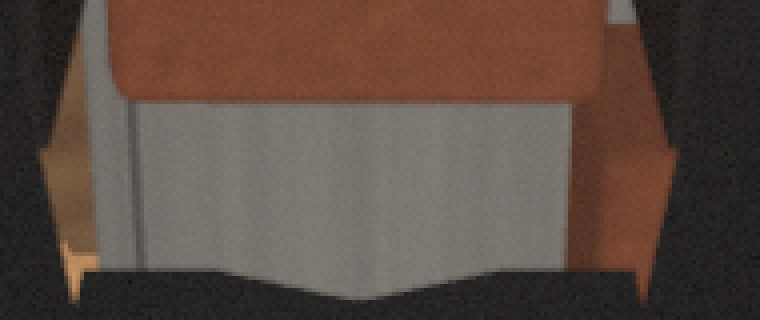

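At floor level the slot is -51.0 to about -102.8 and the half is at -51.7 to -101.6, so it fits. Insert slowly.

>>> play_rows(increments=[{"dx":-0.02,"dy":-0.12,"dz":0,"spin":0,"gripper":0},{"dx":-0.03,"dy":-0.24,"dz":0,"spin":0,"gripper":0},{"dx":-0.03,"dy":-0.36,"dz":0,"spin":0,"gripper":0},{"dx":-0.04,"dy":-0.48,"dz":0,"spin":0,"gripper":0},{"dx":-0.05,"dy":-0.6,"dz":0,"spin":0,"gripper":0},{"dx":-0.06,"dy":-0.72,"dz":0,"spin":0,"gripper":0},{"dx":-0.06,"dy":-0.72,"dz":0,"spin":0,"gripper":0}])

```text
clock: 17.85
position: [504.2, -173.7, 12.9]
orientation: [0.732, 0.682, 0.001, 0.001]
wrist_force: [0.5, 2.9, 9.7]
finger_gap: 0.575
grip_force: 28.2
```

>>> play_rows(increments=[{"dx":0,"dy":0,"dz":0,"spin":0,"gripper":-0.35},{"dx":0,"dy":0,"dz":0,"spin":0,"gripper":-0.35},{"dx":0,"dy":0,"dz":0,"spin":0,"gripper":-0.35},{"dx":0.03,"dy":0.4,"dz":0.05,"spin":0,"gripper":-0.35},{"dx":0.06,"dy":0.8,"dz":0.05,"spin":0,"gripper":-0.35},{"dx":0.09,"dy":1.25,"dz":0.05,"spin":0,"gripper":-0.35},{"dx":0.09,"dy":1.25,"dz":0.05,"spin":0,"gripper":0.5},{"dx":0.09,"dy":1.25,"dz":0.05,"spin":0,"gripper":0.5}])

```text
clock: 18.52
position: [506.4, -134.6, 13.1]
orientation: [0.731, 0.682, -0.0, -0.0]
wrist_force: [-0.8, 0.5, -0.1]
finger_gap: 0.402
grip_force: 0.0
```

>>> play_rows(increments=[{"dx":0,"dy":0,"dz":0,"spin":0,"gripper":0.5},{"dx":0,"dy":0,"dz":0,"spin":0,"gripper":0.5},{"dx":0,"dy":0,"dz":0,"spin":0,"gripper":0.5}])

```text
clock: 18.77
position: [506.4, -136.3, 13.3]
orientation: [0.732, 0.681, 0.0, 0.0]
wrist_force: [-0.5, -0.4, -0.1]
finger_gap: 0.251
grip_force: 0.0
```

```bash
python3 - <<'E'
from h import *
tool()
E
```

```text
t 18.7667 TCP [ 506.4 -136.3   13.3] toolY -4.08 want -4.08 tray [-50.8 -77.5] z 13.265531005144826
```

>>> play_rows(increments=[{"dx":0,"dy":-0.2,"dz":0,"spin":0,"gripper":0.5},{"dx":-0.01,"dy":-0.4,"dz":0,"spin":0,"gripper":0.5},{"dx":-0.03,"dy":-0.6,"dz":0,"spin":0,"gripper":0.5},{"dx":-0.04,"dy":-0.8,"dz":0,"spin":0,"gripper":0.5},{"dx":-0.06,"dy":-1.0,"dz":0,"spin":0,"gripper":0.5},{"dx":-0.07,"dy":-1.2,"dz":0,"spin":0,"gripper":0.5},{"dx":-0.08,"dy":-1.35,"dz":0,"spin":0,"gripper":0.5},{"dx":-0.08,"dy":-1.35,"dz":0,"spin":0,"gripper":0.5}])

```text
clock: 19.43
position: [504.0, -177.6, 13.3]
orientation: [0.732, 0.681, -0.0, 0.0]
wrist_force: [1.3, -0.6, 0.9]
finger_gap: 0.248
grip_force: 0.0
```

>>> play_rows(increments=[{"dx":0,"dy":-0.05,"dz":0,"spin":0,"gripper":0.5},{"dx":-0.01,"dy":-0.1,"dz":0,"spin":0,"gripper":0.5},{"dx":-0.01,"dy":-0.1,"dz":0,"spin":0,"gripper":0.5}])

```text
clock: 19.68
position: [503.7, -179.5, 13.2]
orientation: [0.732, 0.682, 0.0, 0.0]
wrist_force: [-0.5, -0.6, 0.1]
finger_gap: 0.252
grip_force: 0.0
```

>>> play_rows(increments=[{"dx":0,"dy":-0.03,"dz":0,"spin":0,"gripper":0.5},{"dx":0,"dy":-0.06,"dz":0,"spin":0,"gripper":0.5},{"dx":0,"dy":-0.06,"dz":0,"spin":0,"gripper":0.5}])

```text
clock: 19.93
position: [503.6, -180.4, 13.2]
orientation: [0.732, 0.682, 0.001, -0.001]
wrist_force: [0.7, 4.6, 1.5]
finger_gap: 0.252
grip_force: 2.5
```

```bash
python3 - <<'E'
from h import *
tool()
E
```

```text
t 19.9333 TCP [ 503.6 -180.4   13.2] toolY -4.03 want -4.08 tray [ -6.6 -77.2] z 13.225131303653363
```

Contact at the same depth (-6.6). I press a little, back off, raise, and move to the view pose.

>>> play_rows(increments=[{"dx":0,"dy":-0.04,"dz":0,"spin":0,"gripper":0.5},{"dx":0,"dy":-0.04,"dz":0,"spin":0,"gripper":0.5},{"dx":0.02,"dy":0.4,"dz":0,"spin":0,"gripper":0.5},{"dx":0.04,"dy":0.8,"dz":0.6,"spin":0,"gripper":0.5},{"dx":0.3,"dy":1.4,"dz":1.8,"spin":0,"gripper":-1},{"dx":0.8,"dy":2.2,"dz":2.8,"spin":0,"gripper":-1},{"dx":1.4,"dy":3,"dz":3.8,"spin":0,"gripper":-1},{"dx":2,"dy":3.8,"dz":4.8,"spin":0,"gripper":-1}])

```text
clock: 20.6
position: [563.4, -66.6, 157.9]
orientation: [0.732, 0.681, -0.0, 0.001]
wrist_force: [1.4, -0.0, -0.5]
finger_gap: 0.811
grip_force: 0.0
```

>>> play_rows(increments=[{"dx":0.4,"dy":0.6,"dz":0.8,"spin":0,"gripper":-1},{"dx":0.6,"dy":1,"dz":1.6,"spin":0,"gripper":-1},{"dx":0.6,"dy":1,"dz":1.6,"spin":0,"gripper":-1},{"dx":0.6,"dy":1,"dz":1.6,"spin":0,"gripper":-1},{"dx":0.6,"dy":1,"dz":1.6,"spin":0,"gripper":-1}])

```text
clock: 21.02
position: [580.7, -37.9, 203.4]
orientation: [0.732, 0.682, -0.0, -0.0]
wrist_force: [0.4, -0.7, -0.2]
finger_gap: 1.0
grip_force: 0.0
```

```bash
python3 - <<'E'
from h import *
tool();s,im,k=wrist();cv2.imwrite('pics/w5.png',im)
t=read_camera('top');cv2.imwrite('pics/t5.png',np.hstack([cv2.resize(t[170:300,330:470],None,fx=4,fy=4)]))
E
```

```text
t 21.0167 TCP [580.7 -37.9 203.4] toolY -4.04 want -4.08 tray [-154.3  -10.5] z 203.42601306477974
```

View pics/w5.png

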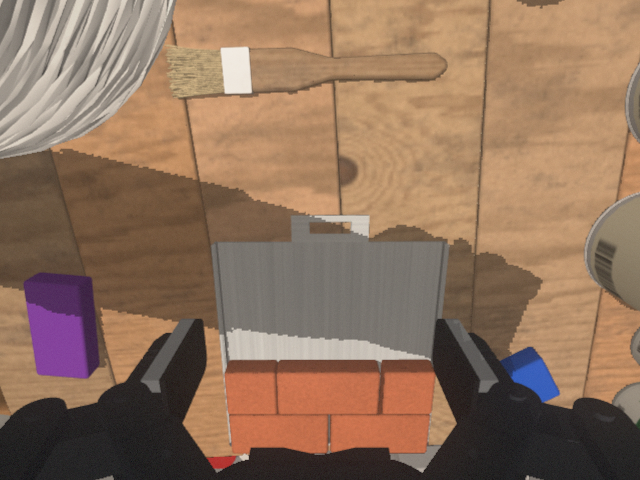

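The second course is flush and square. The whole spans columns 277 to 380 with its centre at 328.5, against the back joint at 329, and a half sits at each end. Handing in.

```bash
python3 -c "
from plant import *
print(sign_off())"
```

```text
the job is handed in; nothing more can be done
None
```

I laid the second course in half bond and handed the job in at about 21 s: the final wrist picture shows the whole tile centred on the back joint with a half tile in each end, flush and square against the back course; no verdict came back from the judge.

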